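# Book in the labelled blood tubes

### The job

Clear this batch of blood tubes at the sample desk: lay each of the five tubes that carry a white label flat on the floor of the caddy tray that matches its cap colour (blue, yellow or purple; tubes of one colour side by side). The two tubes without a label cannot be booked in, so leave them lying where they are. Set the tubes down in the trays, do not let them fall from a height.

Things in the scene. Friction and masses are not known exactly. Their poses are not given: they have to be found in the camera images.
- blue_tube_1: blood tube lying on the bench, 84 mm long in all: tube 13 mm across, dark red, round end; blue hexagonal cap 17 mm across flats, 22 mm long, which stops it rolling. LABELLED: white paper with fine black bars wrapped round the tube. Origin: on its axis, halfway along the 84 mm (tube 13 mm thick there, grip here), 8 mm above what it lies on. x runs along it to the cap. 14 g
- blue_tube_2: blood tube lying on the bench, 84 mm long in all: tube 13 mm across, dark red, round end; blue hexagonal cap 17 mm across flats, 22 mm long, which stops it rolling. LABELLED: white paper with fine black bars wrapped round the tube. Origin: on its axis, halfway along the 84 mm (tube 13 mm thick there, grip here), 8 mm above what it lies on. x runs along it to the cap. 14 g
- yellow_tube_1: blood tube lying on the bench, 84 mm long in all: tube 13 mm across, dark red, round end; yellow hexagonal cap 17 mm across flats, 22 mm long, which stops it rolling. LABELLED: white paper with fine black bars wrapped round the tube. Origin: on its axis, halfway along the 84 mm (tube 13 mm thick there, grip here), 8 mm above what it lies on. x runs along it to the cap. 14 g
- yellow_tube_2: blood tube lying on the bench, 84 mm long in all: tube 13 mm across, dark red, round end; yellow hexagonal cap 17 mm across flats, 22 mm long, which stops it rolling. LABELLED: white paper with fine black bars wrapped round the tube. Origin: on its axis, halfway along the 84 mm (tube 13 mm thick there, grip here), 8 mm above what it lies on. x runs along it to the cap. 14 g
- purple_tube: blood tube lying on the bench, 84 mm long in all: tube 13 mm across, dark red, round end; purple hexagonal cap 17 mm across flats, 22 mm long, which stops it rolling. LABELLED: white paper with fine black bars wrapped round the tube. Origin: on its axis, halfway along the 84 mm (tube 13 mm thick there, grip here), 8 mm above what it lies on. x runs along it to the cap. 14 g
- bare_blue_tube: blood tube lying on the bench, 84 mm long in all: tube 13 mm across, dark red, round end; blue hexagonal cap 17 mm across flats, 22 mm long, which stops it rolling. UNLABELLED: no paper, bare dark red but for a pale 9 mm ring at the cap. Origin: on its axis, halfway along the 84 mm (tube 13 mm thick there, grip here), 8 mm above what it lies on. x runs along it to the cap. 14 g
- bare_yellow_tube: blood tube lying on the bench, 84 mm long in all: tube 13 mm across, dark red, round end; yellow hexagonal cap 17 mm across flats, 22 mm long, which stops it rolling. UNLABELLED: no paper, bare dark red but for a pale 9 mm ring at the cap. Origin: on its axis, halfway along the 84 mm (tube 13 mm thick there, grip here), 8 mm above what it lies on. x runs along it to the cap. 14 g
- blue_tray: fixed open blue tray, outside 112 (x) x 104 (y) x 20 mm high, walls and floor 3 mm (inside 106 x 98). One of three in a row along y, 107 mm apart, order varies, in a white caddy whose rim is as high as theirs, 24 mm above the bench. Origin: centre of underside, 4 mm above the bench; inner floor 3 mm above it. Takes two tubes along x, about 40 mm apart, fingers included
- yellow_tray: fixed open yellow tray, outside 112 (x) x 104 (y) x 20 mm high, walls and floor 3 mm (inside 106 x 98). One of three in a row along y, 107 mm apart, order varies, in a white caddy whose rim is as high as theirs, 24 mm above the bench. Origin: centre of underside, 4 mm above the bench; inner floor 3 mm above it. Takes two tubes along x, about 40 mm apart, fingers included
- purple_tray: fixed open purple tray, outside 112 (x) x 104 (y) x 20 mm high, walls and floor 3 mm (inside 106 x 98). One of three in a row along y, 107 mm apart, order varies, in a white caddy whose rim is as high as theirs, 24 mm above the bench. Origin: centre of underside, 4 mm above the bench; inner floor 3 mm above it. Takes two tubes along x, about 40 mm apart, fingers included

How it is judged:
By the outcome, as a careful person would: the job done as asked, in the order asked, and still so for the second after the job is handed in, with the robot touching nothing.
It also fails if it takes over 131 s, if anything falls off the work surface, if the arm or the gripper's body presses on something with over 40 N, if the wrist force passes 120 N, or if a joint passes its speed limit or range.

### The arm

A 6-joint arm with a two-finger parallel gripper is mounted at the origin on the work surface. World frame = base frame: x ahead of the robot, y to its left, z up, the work surface at z = 0. Lengths are in m, angles in rad, forces in N, time in s.
With the tool pointing down it reaches from about 0.3 to 0.95 m from the base axis. Payload 3.1 kg.
Tool frame: the origin (TCP) lies midway between the tips of the shut fingers; the grasp point (between the pads) lies 19 mm behind it; z points along the fingers, y is the line along which they close (so a half turn about z gives the same grasp; the last joint's range is limited). The gripper opens to 85 mm and grips with 20 to 120 N. Pads are 22 mm wide; open, the fingers measure 114 mm over their backs; the gripper's body (76 mm by 85 mm) begins 54 mm behind the grasp point. The pads swing forward as they close: fully open they stand 13 mm farther back than shut.
Start: joints at [1.14, 0.308, 1.634, -0, 1.2, -0.07], TCP at [0.221, 0.585, 0.231] pointing down, gripper open.
Joint ranges: [-3.06, 3.06], [-0.79, 1.96], [0.05, 2.63], [-1.19, 4.34], [0.05, 2.64], [-2.94, 2.94]. Speed limits (rad/s): [2.79, 2.79, 3.14, 3.14, 3.14, 3.14].

### API

Orientations are given as a unit quaternion [w, x, y, z].
In Python, from cell import ctrl gives the robot as it stands. The module is installed in compiled form; this text tells all that it offers.
- The arm moves only by the tool apply_moves, never from a script. Its argument "series" is a list of rows, each an object with "jaw": the opening, from 0 (shut) to 1 (fully open); "delta_pos": the shift along the tool's x, y, z in cm, a list of three; "delta_rot": the turn, a rotation vector about the tool's x, y, z in degrees, a list of three. A call has 1 to 12 rows; each row is the pose to reach, as a shift and turn from the pose commanded when the call began, along the tool's axes at that moment; what a row does not reach only later rows make up. A row lasts 1/10 s, in which the tool goes at most 50 mm and 8.59 degrees, less where a joint would pass 70% of its speed; a pose out of reach is approached as far as the arm can. A call with a gripper value outside its range is refused whole. The fingers move at their own pace and stop on an object; "newtons" is the grip in N (left out, the last holds). Time passes only in rows, so rows that repeat a pose let the fingers close. It gives the time, the measured TCP pose, the force, the opening and the grip force at its end, in the units of the state.
- ctrl.read_state(): the state, without advancing time (a new reading comes with each control period).
- ctrl.snapshot(name): name is "scene" or "side" or "wrist"; returns the picture (420x560x3 uint8, red, green, blue); there is no depth.
- ctrl.get_calibration(name): a dict with "vertical_fov" (degrees; the focal length in pixels is half the picture's height over the tangent of half this angle, whatever the lens; pixels are square), "cx", "cy" (the principal point, pixels), "cam_to_world" (4x4, takes a point from camera to world coordinates); the wrist camera has in their place "tool_from_camera" (4x4, takes a point from camera to tool coordinates, whose origin is the TCP and whose axes are the flange's). Camera axes: x right, y up, looking along -z (the intrinsics and any distortion apply to the point x, -y, -z); pixel columns grow to the right and rows downward; lengths in m; the calibration is good to about 2 mm. A picture is of the moment at which its call begins: read the wrist's pose just before it. get_calibration takes no time and is no camera call.
- ctrl.job_done(): hands the job in; it is judged then, once.
Trained networks look in the newest picture that a camera, given by its name, has taken for a name from the list of things; names that differ only in an ending like _2 or _b are one class to them, and where a whole thing is asked for, a point or a joint stands for the part that bears it (a point fixed in the world has none). Each returns a list of dicts, best first, with "score" (0 to 1); they miss things now and then, are a little off and sometimes report something else, mostly with a low value. They report only what shows in the picture. A call takes as long as a camera call.
- ctrl.spot_in(camera, name): "centre" ([x, y, z] in m, in the coordinates of the camera as it stood for that picture, good to about 4 mm: the middle of the surface that is visible of it).
The state is a dict: "time_s": time; "joint_positions": joint angles; "qd": joint speeds; "effort": joint torques, N m; "ee_pos": TCP position; "tcp_rot": TCP orientation; "contact_force": force on the tool from outside, world axes, zero at the start; "moment": the same for the moment, N m; "finger_gap": finger opening in m; "finger_force": force on a finger pad.
Only numpy, scipy, OpenCV 4.12 (cv2) and the standard library are available. Lean on these libraries where they do the work, as an engineer would, in place of code of your own. Each camera call takes 0.05 s, during which the arm holds its last target. There are 200 camera calls.

## Working session

There is one attempt and no reset: what is moved stays moved. The work goes in short steps, Python scripts to look and compute and a tool call to move; the robot and the scene stay as the last step left them, time stands still between calls to the robot, and variables do not carry over. Pictures are saved under pics/ and viewed, at most 14 in all, crops included, and the job is handed in when it is done.

Besides the shell and the picture viewer there is one more tool, called after "Emit:" by a JSON object that holds its "api" and its "payload", one argument or row to a line. apply_moves: Moves the arm, as the interface text tells. Its arguments: {"type":"object","properties":{"series":{"type":"array"},"newtons":{"type":"number"}},"required":["series"]}

```bash
mkdir -p pics; python3 - <<'E'
from cell import ctrl
import cv2,numpy as np
s=ctrl.read_state();print({k:np.round(v,3) for k,v in s.items()})
for n in ["scene","side","wrist"]:
    im=ctrl.snapshot(n);cv2.imwrite(f"pics/{n}0.png",im[:,:,::-1])
    c=ctrl.get_calibration(n);print(n,{k:np.round(v,3).tolist() if not isinstance(v,str) else v for k,v in c.items()})
    if n!="wrist":
        T=np.array(c["cam_to_world"])
        for t in ["blue_tube_1","yellow_tube_1","purple_tube","bare_blue_tube","bare_yellow_tube","blue_tray","yellow_tray","purple_tray"]:
            for d in ctrl.spot_in(n,t): print(t,round(d["score"],2),np.round((T@np.r_[d["centre"],1])[:3],3))
E
```

```text
{'time_s': np.float64(0.0), 'joint_positions': array([ 1.14 ,  0.309,  1.635, -0.   ,  1.2  , -0.07 ]), 'qd': array([-0.001,  0.   , -0.001,  0.   , -0.   , -0.   ]), 'effort': array([ 0.0000e+00, -4.1526e+01, -2.7666e+01, -0.0000e+00,  1.0000e-02,
        0.0000e+00]), 'ee_pos': array([0.22 , 0.584, 0.23 ]), 'tcp_rot': array([-0.   ,  0.179,  0.984, -0.001]), 'contact_force': array([-0.654, -0.174, -0.117]), 'moment': array([ 0.015, -0.02 ,  0.047]), 'finger_force': np.float64(0.0), 'finger_gap': np.float64(0.085)}
scene {'vertical_fov': 57.585, 'cx': 277.05, 'cy': 211.341, 'cam_to_world': [[-0.601, -0.44, 0.667, 1.105], [0.799, -0.319, 0.51, 0.447], [-0.012, 0.84, 0.543, 0.52], [0.0, 0.0, 0.0, 1.0]]}
blue_tube_1 0.67 [ 0.444 -0.294  0.01 ]
blue_tube_1 0.52 [ 0.432 -0.119  0.008]
yellow_tube_1 0.58 [0.556 0.387 0.014]
yellow_tube_1 0.55 [0.468 0.141 0.011]
purple_tube 0.67 [ 0.458 -0.016  0.009]
bare_blue_tube 0.73 [0.429 0.291 0.014]
bare_yellow_tube 0.67 [ 0.536 -0.393  0.01 ]
blue_tray 0.88 [0.638 0.155 0.005]
yellow_tray 0.74 [0.467 0.142 0.011]
yellow_tray 0.61 [ 0.659 -0.06   
[... 154 characters left out ...]
0.73, 0.498, -0.469, -0.46], [-0.016, 0.673, 0.74, 0.802], [0.0, 0.0, 0.0, 1.0]]}
blue_tube_1 0.79 [ 0.441 -0.296  0.012]
blue_tube_1 0.68 [ 0.427 -0.124  0.01 ]
yellow_tube_1 0.73 [0.453 0.136 0.018]
yellow_tube_1 0.62 [0.546 0.378 0.017]
purple_tube 0.5 [ 0.45  -0.017  0.011]
purple_tube 0.35 [0.546 0.379 0.018]
bare_blue_tube 0.7 [0.416 0.292 0.016]
bare_yellow_tube 0.62 [ 0.526 -0.397  0.011]
blue_tray 0.85 [0.656 0.169 0.008]
yellow_tray 0.61 [ 0.682 -0.049  0.006]
purple_tray 0.58 [0.667 0.057 0.007]
wrist {'vertical_fov': 58.748, 'cx': 286.53, 'cy': 208.531, 'tool_from_camera': [[0.0, 0.959, 0.282, 0.07], [1.0, -0.0, -0.0, -0.001], [-0.0, 0.282, -0.959, -0.143], [0.0, 0.0, 0.0, 1.0]]}
```

View pics/scene0.png

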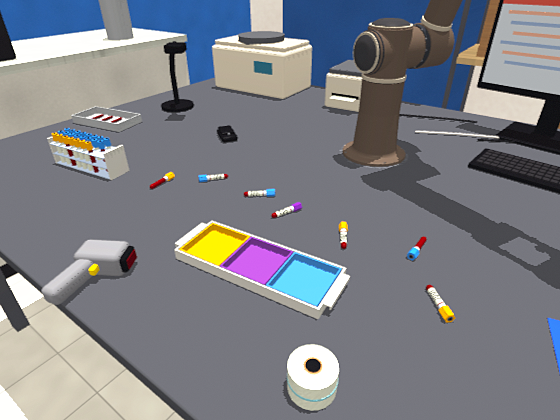

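View pics/side0.png

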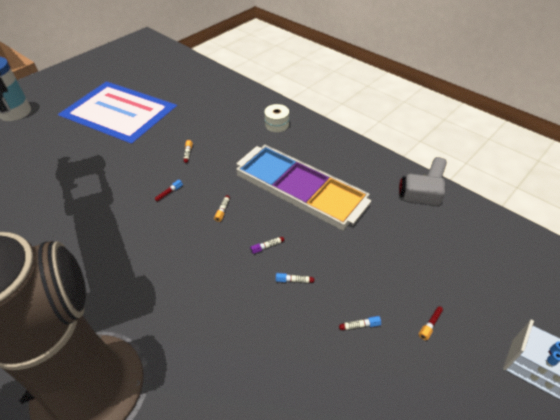

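View pics/wrist0.png

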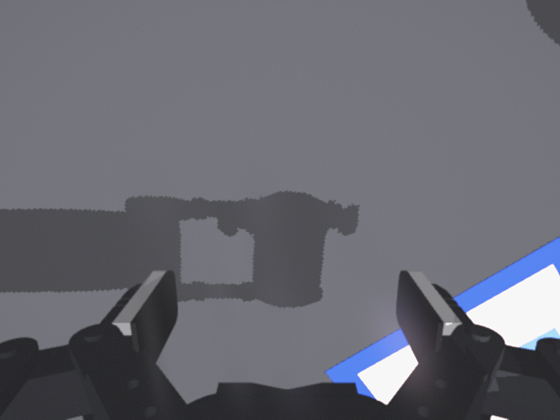

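The pictures agree with the networks. The scene picture shows yellow, purple and blue trays from (215,243) to (307,280). The bare tubes are blue at (417,248) and yellow at (162,180); the other five are labelled. I'll measure axes from masks in both fixed views.

```bash
cat > h.py <<'E'
from cell import ctrl
import cv2,numpy as np
def ray(n,uv,z):
    c=ctrl.get_calibration(n);T=np.array(c["cam_to_world"]);f=210/np.tan(np.radians(c["vertical_fov"])/2)
    uv=np.atleast_2d(uv).astype(float)
    d=np.c_[(uv[:,0]-c["cx"])/f,-(uv[:,1]-c["cy"])/f,-np.ones(len(uv))]@T[:3,:3].T
    return (T[:3,3]+d*((z-T[2,3])/d[:,2])[:,None])[:,:2]
def hue(im): return cv2.cvtColor(im,cv2.COLOR_RGB2HSV)
HR={"blue":(95,112),"yellow":(18,32),"purple":(130,155)}
def tubes(n,im):
    h=hue(im);m=((h[...,1]>110)&(h[...,2]>60)|(h[...,2]>150)).astype(np.uint8)
    m=cv2.morphologyEx(m,cv2.MORPH_CLOSE,np.ones((3,3)))
    k,l,st,ce=cv2.connectedComponentsWithStats(m);out=[]
    for i in range(1,k):
        if not 60<st[i,4]<900: continue
        v,u=np.nonzero(l==i);p=ray(n,np.c_[u,v],.008)
        (c,wh,a)=cv2.minAreaRect(p.astype(np.float32)*1000)
        L,W=max(wh),min(wh)
        if not (65<L<105 and W<32): continue
        hh=h[v,u];cap=None;best=5
        for q,(lo,hi) in HR.items():
            s=(hh[:,0]>=lo)&(hh[:,0]<=hi)&(hh[:,1]>130)&(hh[:,2]>80)
            if s.sum()>best: cap=q;best=s.sum();pc=p[s].mean(0)
        if cap is None: continue
        e=np.linalg.svd(p-p.mean(0),full_matrices=False)[2][0]
        e*=np.sign(e@(pc-p.mean(0)));t=(p-p.mean(0))@e
        o=p.mean(0)+e*(t.max()+t.min())/2
        white=((hh[:,1]<70)&(hh[:,2]>130)).mean()
        out.append((cap,o,np.degrees(np.arctan2(e[1],e[0])),L,W,white))
    return out
def trays(n,im):
    h=hue(im);r={}
    for q,(lo,hi) in HR.items():
        m=((h[...,0]>=lo)&(h[...,0]<=hi)&(h[...,1]>90)&(h[...,2]>60)).astype(np.uint8)
        k,l,st,ce=cv2.connectedComponentsWithStats(m)
        o=[i for i in range(1,k) if st[i,4]>800]
        for i in o:
            v,u=np.nonzero(l==i);p=ray(n,np.c_[u,v],.024)
            c,wh,a=cv2.minAreaRect(p.astype(np.float32)*1000)
            if max(wh)<140: r[q]=(np.round(c,1),np.round(wh,1),round(a,1))
    return r
E
python3 - <<'E'
from h import *
for n in ["scene","side"]:
    im=cv2.imread(f"pics/{n}0.png")[:,:,::-1].copy();print(n)
    for t in tubes(n,im): print(t[0],np.round(t[1]*1000,1),np.round(t[2:],2))
    for k,v in trays(n,im).items(): print(k,v)
E
```

```text
scene
yellow [462.8 142.7] [-150.7   104.28   20.72    0.44]
blue [413.4 294. ] [8.000e-01 9.475e+01 2.161e+01 6.000e-02]
yellow [544.7 382.6] [42.55 89.53 22.98  0.39]
blue (array([645.7, 159. ]), array([112.6, 106.5]), 6.4)
yellow (array([670. , -53.9]), array([113.6, 106.4]), 6.5)
purple (array([657.6,  53. ]), array([112.6, 105.7]), 6.7)
side
yellow [546.3 386.2] [44.68 98.31 21.06  0.44]
blue [412.7 297.3] [ 3.88 88.93 26.01  0.09]
yellow [465.  146.9] [-149.     89.19   21.55    0.41]
purple [458.8 -16.1] [158.59  81.86  22.05   0.54]
blue [ 431.4 -125. ] [127.72  81.09  21.26   0.52]
yellow [ 538.9 -396.5] [-1.7563e+02  8.7880e+01  2.0910e+01  8.0000e-02]
blue [ 439.5 -292.8] [-37.1   87.36  20.86   0.5 ]
blue (array([645.6, 159.3]), array([109.4, 102.8]), 6.4)
yellow (array([668.4, -55.1]), array([111.4, 101.6]), 6.2)
purple (array([657.6,  54.1]), array([107.5, 103.7]), 7.1)
```

Both views agree to about 4 mm, and the trays come out at the right size, yawed 6.4°. First up is the far yellow tube.

```bash
cat > g.py <<'E'
import sys
from h import *
from scipy.spatial.transform import Rotation as R
def pose():
    s=ctrl.read_state();q=s["tcp_rot"];return np.array(s["ee_pos"]),R.from_quat([q[1],q[2],q[3],q[0]]),s
def go(x,y,z,yaw):
    p,r,s=pose();a=np.radians(yaw);X=np.array([np.cos(a),np.sin(a),0]);Z=np.array([0,0,-1.])
    t=R.from_matrix(np.c_[X,np.cross(Z,X),Z])
    return np.round(r.inv().apply(np.array([x,y,z])/1000-p)*100,2),np.round(np.degrees((r.inv()*t).as_rotvec()),1)
def wrist(name):
    p,r,s=pose();im=ctrl.snapshot("wrist");cv2.imwrite(f"pics/{name}.png",im[:,:,::-1])
    c=ctrl.get_calibration("wrist");T=np.eye(4);T[:3,:3]=r.as_matrix();T[:3,3]=p
    T=T@np.array(c["tool_from_camera"])
    for t in ["yellow_tube_1","blue_tube_1","purple_tube"]:
        for d in ctrl.spot_in("wrist",t): print(t,round(d["score"],2),np.round((T@np.r_[d["centre"],1])[:3]*1000,0))
    return im,T
if __name__=="__main__":
    for a in sys.argv[1:]: print(a,*[v.tolist() for v in go(*map(float,a.split(",")))])
E
python3 g.py 545.5,384.5,150,223.5 545.5,384.5,4,223.5
```

```text
545.5,384.5,150,223.5 [-37.46, -7.27, 8.13] [0.0, 0.0, -64.2]
545.5,384.5,4,223.5 [-37.46, -7.27, 22.73] [0.0, 0.0, -64.2]
```

Emit:
{"api": "apply_moves", "payload": {
  "series": [
    {"jaw":1,"delta_pos":[-37.5,-7.3,8.1],"delta_rot":[0,0,-64]},
    {"jaw":1,"delta_pos":[-37.5,-7.3,8.1],"delta_rot":[0,0,-64]},
    {"jaw":1,"delta_pos":[-37.5,-7.3,8.1],"delta_rot":[0,0,-64]},
    {"jaw":1,"delta_pos":[-37.5,-7.3,8.1],"delta_rot":[0,0,-64]},
    {"jaw":1,"delta_pos":[-37.5,-7.3,8.1],"delta_rot":[0,0,-64]},
    {"jaw":1,"delta_pos":[-37.5,-7.3,8.1],"delta_rot":[0,0,-64]},
    {"jaw":1,"delta_pos":[-37.5,-7.3,8.1],"delta_rot":[0,0,-64]},
    {"jaw":1,"delta_pos":[-37.5,-7.3,8.1],"delta_rot":[0,0,-64]},
    {"jaw":1,"delta_pos":[-37.5,-7.3,8.1],"delta_rot":[0,0,-64]},
    {"jaw":1,"delta_pos":[-37.5,-7.3,8.1],"delta_rot":[0,0,-64]},
    {"jaw":1,"delta_pos":[-37.5,-7.3,8.1],"delta_rot":[0,0,-64]},
    {"jaw":1,"delta_pos":[-37.5,-7.3,8.1],"delta_rot":[0,0,-64]}
  ],
  "newtons": 30
}}

```text
time_s: 2.15
ee_pos: [0.5446, 0.3853, 0.1507]
tcp_rot: [0.0, -0.37, 0.929, 0.0]
contact_force: [-0.8, 1.1, 0.5]
finger_gap: 0.0851
finger_force: 0.0
```

```bash
python3 - <<'E'
from g import *
wrist("w1");p,r,s=pose();print(p)
E
python3 g.py 545.5,384.5,4,223.5
```

```text
yellow_tube_1 0.9 [551. 382.  11.]
[0.54496292 0.38511574 0.15077599]
545.5,384.5,4,223.5 [0.01, -0.08, 14.68] [-0.0, 0.0, -0.1]
```

View pics/w1.png

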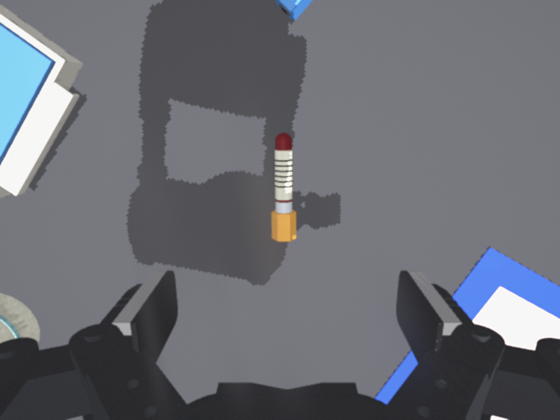

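The labelled yellow tube lies straight between the fingers: round end at (284,133), cap end at (284,241). I'll back-project these two ends.

```bash
cat >> h.py <<'E'
def rayT(T,uv,z):
    c=ctrl.get_calibration("wrist");f=210/np.tan(np.radians(c["vertical_fov"])/2)
    uv=np.atleast_2d(uv).astype(float)
    d=np.c_[(uv[:,0]-c["cx"])/f,-(uv[:,1]-c["cy"])/f,-np.ones(len(uv))]@T[:3,:3].T
    return (T[:3,3]+d*((z-T[2,3])/d[:,2])[:,None])[:,:2]
def near(T,im,xy):
    "tube mask nearest to xy (mm): centre mm, yaw, length"
    h=hue(im);m=((h[...,1]>90)&(h[...,2]>50)|(h[...,2]>150)).astype(np.uint8);m[270:]=0
    m=cv2.morphologyEx(m,cv2.MORPH_CLOSE,np.ones((7,7)));k,l,st,ce=cv2.connectedComponentsWithStats(m);b=None
    for i in range(1,k):
        if st[i,4]<600: continue
        v,u=np.nonzero(l==i);p=rayT(T,np.c_[u,v],.008)*1000
        e=np.linalg.svd(p-p.mean(0),full_matrices=False)[2][0];t=(p-p.mean(0))@e
        o=p.mean(0)+e*(t.max()+t.min())/2;d=np.linalg.norm(o-xy)
        if b is None or d<b[0]: b=(d,np.round(o,1),round(np.degrees(np.arctan2(e[1],e[0]))%180,1),round(np.ptp(t),1))
    return b
E
python3 - <<'E'
from g import *
im=cv2.imread("pics/w1.png")[:,:,::-1].copy();p,r,s=pose()
T=np.eye(4);T[:3,:3]=r.as_matrix();T[:3,3]=p;T=T@np.array(ctrl.get_calibration("wrist")["tool_from_camera"])
print(rayT(T,[[284,133],[284,241]],.008)*1000, near(T,im,(545,384)))
E
```

```text
[[512.9905729  349.7394202 ]
 [576.31209934 409.46470503]] (np.float64(4.778547337107983), array([545. , 379.2]), np.float64(43.4), np.float64(87.1))
```

Emit:
{"api": "apply_moves", "payload": {
  "series": [
    {"jaw":1,"delta_pos":[0.3,-0.3,4],"delta_rot":[0,0,0]},
    {"jaw":1,"delta_pos":[0.3,-0.3,8],"delta_rot":[0,0,0]},
    {"jaw":1,"delta_pos":[0.3,-0.3,11],"delta_rot":[0,0,0]},
    {"jaw":1,"delta_pos":[0.3,-0.3,13],"delta_rot":[0,0,0]},
    {"jaw":1,"delta_pos":[0.3,-0.3,14.2],"delta_rot":[0,0,0]},
    {"jaw":0.5,"delta_pos":[0.3,-0.3,14.6],"delta_rot":[0,0,0]},
    {"jaw":0,"delta_pos":[0.3,-0.3,14.6],"delta_rot":[0,0,0]},
    {"jaw":0,"delta_pos":[0.3,-0.3,14.6],"delta_rot":[0,0,0]},
    {"jaw":0,"delta_pos":[0.3,-0.3,14.6],"delta_rot":[0,0,0]},
    {"jaw":0,"delta_pos":[0.3,-0.3,14.6],"delta_rot":[0,0,0]},
    {"jaw":0,"delta_pos":[0.3,-0.3,14.6],"delta_rot":[0,0,0]},
    {"jaw":0,"delta_pos":[0.3,-0.3,14.6],"delta_rot":[0,0,0]}
  ],
  "newtons": 30
}}

```text
time_s: 3.55
ee_pos: [0.5465, 0.3803, 0.0056]
tcp_rot: [0.001, -0.369, 0.929, 0.0]
contact_force: [0.3, 0.3, 4.6]
finger_gap: 0.0113
finger_force: 30.6
```

```bash
python3 - <<'E'
from g import *
wrist("w2");p,r,s=pose();print(p,s["finger_gap"],s["finger_force"],s["contact_force"])
E
python3 g.py 545,381,100,223.5 671.4,-74.4,100,186.4 671.4,-74.4,11,186.4 667,-34.6,100,186.4
```

```text
yellow_tube_1 0.57 [549. 374.  12.]
[0.54649317 0.38036013 0.00560318] 0.011559984013519386 30.657023191452026 [-0.61859109 -1.08416662  6.15429245]
545,381,100,223.5 [0.05, 0.15, -9.44] [-0.0, 0.1, -0.2]
671.4,-74.4,100,186.4 [22.1, -41.66, -9.47] [0.0, 0.1, 36.9]
671.4,-74.4,11,186.4 [22.12, -41.65, -0.57] [0.0, 0.1, 36.9]
667,-34.6,100,186.4 [19.69, -38.46, -9.46] [0.0, 0.1, 36.9]
```

View pics/w2.png

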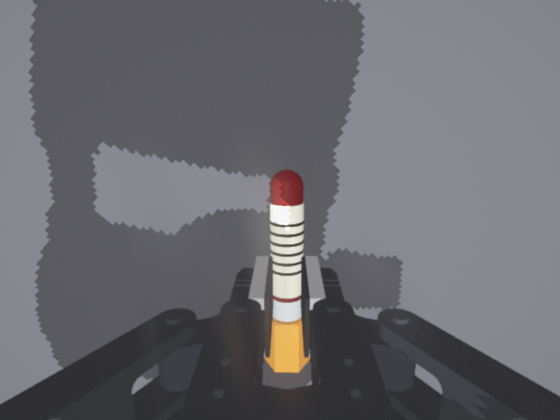

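Gripped with the tube straight in the jaws, pads on the label just behind the cap ring. Lift and carry to the yellow tray.

Emit:
{"api": "apply_moves", "payload": {
  "series": [
    {"jaw":0,"delta_pos":[0,0,-2],"delta_rot":[0,0,0]},
    {"jaw":0,"delta_pos":[0,0,-6],"delta_rot":[0,0,0]},
    {"jaw":0,"delta_pos":[0,0,-9.5],"delta_rot":[0,0,0]},
    {"jaw":0,"delta_pos":[4,-8,-9.5],"delta_rot":[0,0,8]},
    {"jaw":0,"delta_pos":[22.1,-41.7,-9.5],"delta_rot":[0,0,37]},
    {"jaw":0,"delta_pos":[22.1,-41.7,-9.5],"delta_rot":[0,0,37]},
    {"jaw":0,"delta_pos":[22.1,-41.7,-9.5],"delta_rot":[0,0,37]},
    {"jaw":0,"delta_pos":[22.1,-41.7,-9.5],"delta_rot":[0,0,37]},
    {"jaw":0,"delta_pos":[22.1,-41.7,-9.5],"delta_rot":[0,0,37]},
    {"jaw":0,"delta_pos":[22.1,-41.7,-9.5],"delta_rot":[0,0,37]},
    {"jaw":0,"delta_pos":[22.1,-41.7,-9.5],"delta_rot":[0,0,37]},
    {"jaw":0,"delta_pos":[22.1,-41.7,-9.5],"delta_rot":[0,0,37]}
  ]
}}

```text
time_s: 4.95
ee_pos: [0.665, -0.056, 0.0988]
tcp_rot: [-0.0, -0.055, 0.998, 0.0]
contact_force: [0.7, 0.2, -1.0]
finger_gap: 0.0111
finger_force: 30.1
```

```bash
python3 - <<'E'
from g import *
wrist("w3");p,r,s=pose();print(p,s["finger_gap"],s["finger_force"],s["contact_force"])
E
python3 g.py 671.4,-74.4,12.5,186.4
```

```text
yellow_tube_1 0.82 [661. -57. 107.]
[ 0.6648568  -0.05545463  0.09865058] 0.01179831650267396 30.110303163528442 [0.08376129 0.829248   0.66788085]
671.4,-74.4,12.5,186.4 [-0.46, -1.96, 8.61] [0.0, -0.1, -0.3]
```

View pics/w3.png

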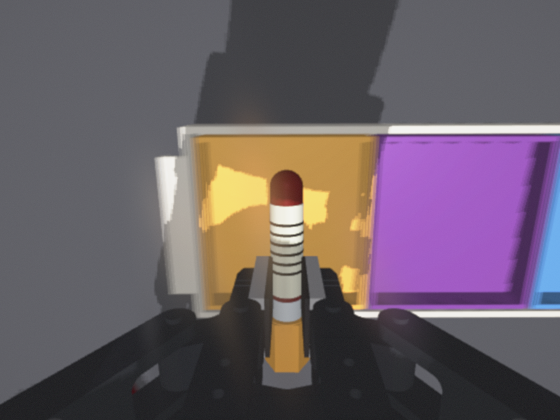

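Tube held in line; round end tip at (286,171). The yellow tray spans about columns 190–378 and rows 130–315. I'll check the tube's offset in the hand and the tray position.

```bash
python3 - <<'E'
from g import *
p,r,s=pose();T=np.eye(4);T[:3,:3]=r.as_matrix();T[:3,3]=p;T=T@np.array(ctrl.get_calibration("wrist")["tool_from_camera"])
print("tip",rayT(T,[[286,171],[286,320]],p[2]+.003)*1000,p*1000)
print("rim",rayT(T,[[192,132],[378,132],[370,313],[200,313]],.024)*1000)
E
```

```text
tip [[620.55883282 -62.16685868]
 [684.84412254 -55.25506154]] [664.85679947 -55.45462927  98.65058024]
rim [[ 618.24793855 -116.72973829]
 [ 606.80195975  -10.64875567]
 [ 723.67341227    4.79915588]
 [ 735.73670958 -107.15750657]]
```

Emit:
{"api": "apply_moves", "payload": {
  "series": [
    {"jaw":0,"delta_pos":[-0.5,-1.9,3],"delta_rot":[0,0,0]},
    {"jaw":0,"delta_pos":[-0.5,-1.9,6],"delta_rot":[0,0,0]},
    {"jaw":0,"delta_pos":[-0.5,-1.9,7.4],"delta_rot":[0,0,0]},
    {"jaw":0,"delta_pos":[-0.5,-1.9,8.1],"delta_rot":[0,0,0]},
    {"jaw":0,"delta_pos":[-0.5,-1.9,8.4],"delta_rot":[0,0,0]},
    {"jaw":0,"delta_pos":[-0.5,-1.9,8.6],"delta_rot":[0,0,0]},
    {"jaw":0,"delta_pos":[-0.5,-1.9,8.6],"delta_rot":[0,0,0]}
  ]
}}

```text
time_s: 5.85
ee_pos: [0.6732, -0.072, 0.0144]
tcp_rot: [0.001, -0.056, 0.998, -0.0]
contact_force: [-0.3, -0.3, -0.6]
finger_gap: 0.011
finger_force: 30.1
```

Emit:
{"api": "apply_moves", "payload": {
  "series": [
    {"jaw":0,"delta_pos":[0,0,0.1],"delta_rot":[0,0,0]},
    {"jaw":0,"delta_pos":[0,0,0.2],"delta_rot":[0,0,0]},
    {"jaw":0,"delta_pos":[0,0,0.2],"delta_rot":[0,0,0]},
    {"jaw":0,"delta_pos":[0,0,0.2],"delta_rot":[0,0,0]}
  ]
}}

```text
time_s: 6.25
ee_pos: [0.6732, -0.0724, 0.0126]
tcp_rot: [0.001, -0.055, 0.998, -0.0]
contact_force: [-0.5, 0.2, 5.9]
finger_gap: 0.0113
finger_force: 30.7
```

Touching the floor lightly, as it did on the bench. Release.

Emit:
{"api": "apply_moves", "payload": {
  "series": [
    {"jaw":0.25,"delta_pos":[0,0,0],"delta_rot":[0,0,0]},
    {"jaw":0.25,"delta_pos":[0,0,0],"delta_rot":[0,0,0]},
    {"jaw":0.25,"delta_pos":[0,0,0],"delta_rot":[0,0,0]},
    {"jaw":0.25,"delta_pos":[0,0,-1],"delta_rot":[0,0,0]},
    {"jaw":0.25,"delta_pos":[0,0,-3],"delta_rot":[0,0,0]},
    {"jaw":0.25,"delta_pos":[0,0,-6],"delta_rot":[0,0,0]},
    {"jaw":0.5,"delta_pos":[0,0,-10],"delta_rot":[0,0,0]},
    {"jaw":1,"delta_pos":[0,0,-13],"delta_rot":[0,0,0]},
    {"jaw":1,"delta_pos":[0,0,-13.7],"delta_rot":[0,0,0]},
    {"jaw":1,"delta_pos":[0,0,-13.7],"delta_rot":[0,0,0]}
  ]
}}

```text
time_s: 7.25
ee_pos: [0.6736, -0.0725, 0.1507]
tcp_rot: [0.002, -0.055, 0.998, -0.0]
contact_force: [-0.5, -0.2, -0.8]
finger_gap: 0.0774
finger_force: 0.0
```

```bash
python3 - <<'E'
from g import *
im,T=wrist("w4");print(near(T,im,(672,-73)))
E
python3 g.py 464,145,150,210
```

```text
yellow_tube_1 0.88 [675. -73.  19.]
(np.float64(83.85642507460375), array([663.1,  10.4]), np.float64(95.0), np.float64(288.6))
464,145,150,210 [18.14, 23.85, -0.32] [0.1, -0.2, -23.7]
```

View pics/w4.png

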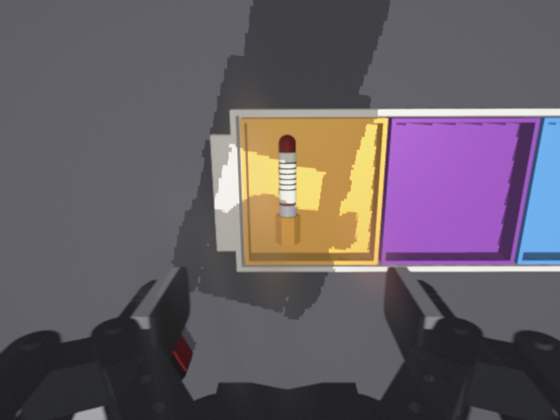

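The tube lies flat on the left side of the yellow tray (287, 135–244), clear of all the walls. Next is the second yellow.

Emit:
{"api": "apply_moves", "payload": {
  "series": [
    {"jaw":1,"delta_pos":[18.1,23.9,0],"delta_rot":[0,0,-23.7]},
    {"jaw":1,"delta_pos":[18.1,23.9,0],"delta_rot":[0,0,-23.7]},
    {"jaw":1,"delta_pos":[18.1,23.9,0],"delta_rot":[0,0,-23.7]},
    {"jaw":1,"delta_pos":[18.1,23.9,0],"delta_rot":[0,0,-23.7]},
    {"jaw":1,"delta_pos":[18.1,23.9,0],"delta_rot":[0,0,-23.7]},
    {"jaw":1,"delta_pos":[18.1,23.9,0],"delta_rot":[0,0,-23.7]},
    {"jaw":1,"delta_pos":[18.1,23.9,0],"delta_rot":[0,0,-23.7]},
    {"jaw":1,"delta_pos":[18.1,23.9,0],"delta_rot":[0,0,-23.7]},
    {"jaw":1,"delta_pos":[18.1,23.9,0],"delta_rot":[0,0,-23.7]},
    {"jaw":1,"delta_pos":[18.1,23.9,0],"delta_rot":[0,0,-23.7]},
    {"jaw":1,"delta_pos":[18.1,23.9,0],"delta_rot":[0,0,-23.7]}
  ]
}}

```text
time_s: 8.55
ee_pos: [0.467, 0.1444, 0.1481]
tcp_rot: [-0.0, -0.258, 0.966, -0.0]
contact_force: [0.4, 0.7, 0.1]
finger_gap: 0.0856
finger_force: 0.0
```

```bash
python3 - <<'E'
from g import *
im,T=wrist("w5");b=near(T,im,(464,145));print(b,pose()[0]);print(go(*b[1],4,b[2]+180),go(464,145,4,210))
E
```

```text
yellow_tube_1 0.58 [456. 136.  16.]
purple_tube 0.61 [447. -21.  16.]
(np.float64(4.005763292951569), array([467.8, 143.7]), np.float64(29.7), np.float64(83.8)) [0.46637621 0.14480976 0.14817994]
(array([-0.07, -0.17, 14.42]), array([ 0. , -0. ,  0.3])) (array([ 0.19,  0.13, 14.42]), array([ 0., -0., -0.]))
```

Emit:
{"api": "apply_moves", "payload": {
  "series": [
    {"jaw":1,"delta_pos":[0,0,4],"delta_rot":[0,0,0]},
    {"jaw":1,"delta_pos":[0,0,8],"delta_rot":[0,0,0]},
    {"jaw":1,"delta_pos":[0,0,11],"delta_rot":[0,0,0]},
    {"jaw":1,"delta_pos":[0,0,13],"delta_rot":[0,0,0]},
    {"jaw":1,"delta_pos":[0,0,14],"delta_rot":[0,0,0]},
    {"jaw":0.5,"delta_pos":[0,0,14.3],"delta_rot":[0,0,0]},
    {"jaw":0,"delta_pos":[0,0,14.3],"delta_rot":[0,0,0]},
    {"jaw":0,"delta_pos":[0,0,14.3],"delta_rot":[0,0,0]},
    {"jaw":0,"delta_pos":[0,0,14.3],"delta_rot":[0,0,0]},
    {"jaw":0,"delta_pos":[0,0,14.3],"delta_rot":[0,0,0]},
    {"jaw":0,"delta_pos":[0,0,14.3],"delta_rot":[0,0,0]}
  ]
}}

```text
time_s: 9.85
ee_pos: [0.4669, 0.1455, 0.0063]
tcp_rot: [0.001, -0.259, 0.966, -0.0]
contact_force: [-1.2, 0.0, 4.3]
finger_gap: 0.0111
finger_force: 30.2
```

```bash
python3 g.py 470,143,100,210 669.5,-33.5,100,186.4
```

```text
470,143,100,210 [-0.16, -0.38, -9.37] [-0.0, 0.1, 0.0]
669.5,-33.5,100,186.4 [-8.59, -25.64, -9.34] [-0.0, 0.1, 23.6]
```

Emit:
{"api": "apply_moves", "payload": {
  "series": [
    {"jaw":0,"delta_pos":[0,0,-2],"delta_rot":[0,0,0]},
    {"jaw":0,"delta_pos":[0,0,-6],"delta_rot":[0,0,0]},
    {"jaw":0,"delta_pos":[0,0,-9.4],"delta_rot":[0,0,0]},
    {"jaw":0,"delta_pos":[-8.6,-25.6,-9.4],"delta_rot":[0,0,23.6]},
    {"jaw":0,"delta_pos":[-8.6,-25.6,-9.4],"delta_rot":[0,0,23.6]},
    {"jaw":0,"delta_pos":[-8.6,-25.6,-9.4],"delta_rot":[0,0,23.6]},
    {"jaw":0,"delta_pos":[-8.6,-25.6,-9.4],"delta_rot":[0,0,23.6]},
    {"jaw":0,"delta_pos":[-8.6,-25.6,-9.4],"delta_rot":[0,0,23.6]},
    {"jaw":0,"delta_pos":[-8.6,-25.6,-9.4],"delta_rot":[0,0,23.6]},
    {"jaw":0,"delta_pos":[-8.6,-25.6,-9.4],"delta_rot":[0,0,23.6]},
    {"jaw":0,"delta_pos":[-8.6,-25.6,-9.4],"delta_rot":[0,0,23.6]},
    {"jaw":0,"delta_pos":[-8.6,-25.6,-9.4],"delta_rot":[0,0,23.6]}
  ]
}}

```text
time_s: 11.05
ee_pos: [0.6669, -0.0321, 0.0986]
tcp_rot: [-0.001, -0.056, 0.998, 0.0]
contact_force: [-0.1, -0.0, -0.6]
finger_gap: 0.011
finger_force: 29.9
```

```bash
python3 - <<'E'
from g import *
wrist("w6");p,r,s=pose();print(p,s["finger_gap"],go(669.5,-33.5,13,186.4))
E
```

```text
yellow_tube_1 0.61 [648. -38. 107.]
[ 0.66782308 -0.03219639  0.09932839] 0.011855190392311634 (array([-0.16, -0.15,  8.63]), array([ 0. , -0. ,  0.1]))
```

View pics/w6.png

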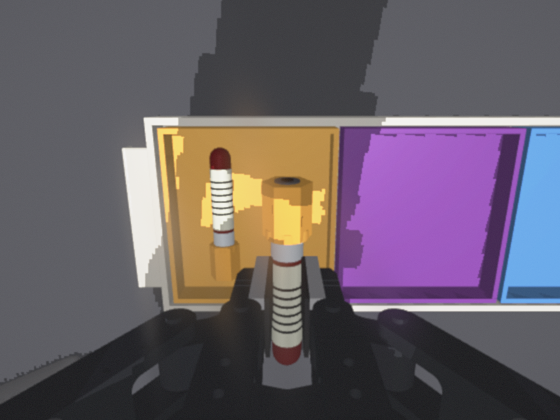

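The tube is held in line with its cap toward the robot, clear of the first one at (222,212). Lower, then release.

Emit:
{"api": "apply_moves", "payload": {
  "series": [
    {"jaw":0,"delta_pos":[-0.2,-0.2,3],"delta_rot":[0,0,0]},
    {"jaw":0,"delta_pos":[-0.2,-0.2,6],"delta_rot":[0,0,0]},
    {"jaw":0,"delta_pos":[-0.2,-0.2,7.4],"delta_rot":[0,0,0]},
    {"jaw":0,"delta_pos":[-0.2,-0.2,8.1],"delta_rot":[0,0,0]},
    {"jaw":0,"delta_pos":[-0.2,-0.2,8.5],"delta_rot":[0,0,0]},
    {"jaw":0,"delta_pos":[-0.2,-0.2,8.7],"delta_rot":[0,0,0]},
    {"jaw":0,"delta_pos":[-0.2,-0.2,8.75],"delta_rot":[0,0,0]},
    {"jaw":0,"delta_pos":[-0.2,-0.2,8.75],"delta_rot":[0,0,0]}
  ]
}}

```text
time_s: 12.05
ee_pos: [0.6717, -0.0351, 0.0133]
tcp_rot: [0.001, -0.056, 0.998, -0.0]
contact_force: [-1.2, 0.5, 4.4]
finger_gap: 0.0114
finger_force: 30.3
```

Emit:
{"api": "apply_moves", "payload": {
  "series": [
    {"jaw":0.25,"delta_pos":[0,0,0],"delta_rot":[0,0,0]},
    {"jaw":0.25,"delta_pos":[0,0,0],"delta_rot":[0,0,0]},
    {"jaw":0.25,"delta_pos":[0,0,0],"delta_rot":[0,0,0]},
    {"jaw":0.25,"delta_pos":[0,0,-1],"delta_rot":[0,0,0]},
    {"jaw":0.25,"delta_pos":[0,0,-3],"delta_rot":[0,0,0]},
    {"jaw":0.25,"delta_pos":[0,0,-6],"delta_rot":[0,0,0]},
    {"jaw":0.5,"delta_pos":[0,0,-10],"delta_rot":[0,0,0]},
    {"jaw":1,"delta_pos":[0,0,-13],"delta_rot":[0,0,0]},
    {"jaw":1,"delta_pos":[0,0,-13.7],"delta_rot":[0,0,0]},
    {"jaw":1,"delta_pos":[0,0,-13.7],"delta_rot":[0,0,0]}
  ]
}}

```text
time_s: 13.05
ee_pos: [0.6723, -0.0352, 0.1513]
tcp_rot: [0.002, -0.056, 0.998, -0.0]
contact_force: [0.8, 0.9, 0.3]
finger_gap: 0.0782
finger_force: 0.0
```

```bash
python3 - <<'E'
from g import *
wrist("w7")
E
python3 g.py 459,-17,150,158.6
```

```text
yellow_tube_1 0.7 [677. -72.  19.]
yellow_tube_1 0.6 [661. -40.  22.]
purple_tube 0.2 [677. -71.  18.]
459,-17,150,158.6 [20.68, 4.13, -0.28] [-0.0, -0.3, 27.8]
```

View pics/w7.png

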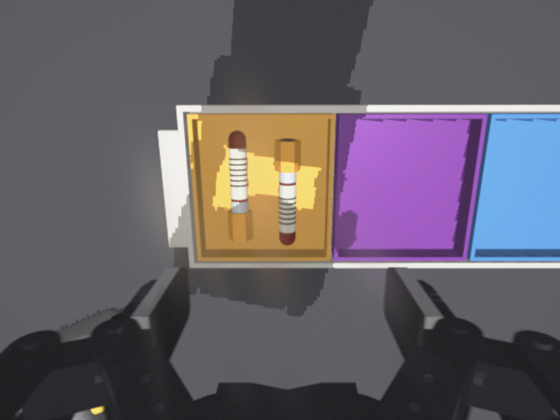

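Both yellows lie flat side by side (238 and 287, rows 131–245). Next is purple.

Emit:
{"api": "apply_moves", "payload": {
  "series": [
    {"jaw":1,"delta_pos":[20.7,4.1,0],"delta_rot":[0,0,27.8]},
    {"jaw":1,"delta_pos":[20.7,4.1,0],"delta_rot":[0,0,27.8]},
    {"jaw":1,"delta_pos":[20.7,4.1,0],"delta_rot":[0,0,27.8]},
    {"jaw":1,"delta_pos":[20.7,4.1,0],"delta_rot":[0,0,27.8]},
    {"jaw":1,"delta_pos":[20.7,4.1,0],"delta_rot":[0,0,27.8]},
    {"jaw":1,"delta_pos":[20.7,4.1,0],"delta_rot":[0,0,27.8]},
    {"jaw":1,"delta_pos":[20.7,4.1,0],"delta_rot":[0,0,27.8]},
    {"jaw":1,"delta_pos":[20.7,4.1,0],"delta_rot":[0,0,27.8]},
    {"jaw":1,"delta_pos":[20.7,4.1,0],"delta_rot":[0,0,27.8]}
  ]
}}

```text
time_s: 14.15
ee_pos: [0.4625, -0.0178, 0.1491]
tcp_rot: [0.001, 0.185, 0.983, 0.0]
contact_force: [-0.4, 0.6, -0.6]
finger_gap: 0.0854
finger_force: 0.0
```

```bash
python3 - <<'E'
from g import *
im,T=wrist("w8");b=near(T,im,(459,-17));print(b,pose()[0]);print(go(*b[1],4,b[2]),go(459,-17,4,158.6))
E
```

```text
yellow_tube_1 0.51 [632. -43.  18.]
blue_tube_1 0.95 [ 425. -120.   12.]
purple_tube 0.63 [446. -19.  15.]
(np.float64(3.786489782518507), array([459.5, -20.8]), np.float64(158.4), np.float64(83.5)) [ 0.46111088 -0.01761585  0.14871787]
(array([ 0.03, -0.36, 14.47]), array([-0. ,  0. ,  0.2])) (array([ 0.22, -0.02, 14.47]), array([-0.,  0.,  0.]))
```

Emit:
{"api": "apply_moves", "payload": {
  "series": [
    {"jaw":1,"delta_pos":[0.1,-0.3,4],"delta_rot":[0,0,0]},
    {"jaw":1,"delta_pos":[0.1,-0.3,8],"delta_rot":[0,0,0]},
    {"jaw":1,"delta_pos":[0.1,-0.3,11],"delta_rot":[0,0,0]},
    {"jaw":1,"delta_pos":[0.1,-0.3,13],"delta_rot":[0,0,0]},
    {"jaw":1,"delta_pos":[0.1,-0.3,14],"delta_rot":[0,0,0]},
    {"jaw":0.5,"delta_pos":[0.1,-0.3,14.3],"delta_rot":[0,0,0]},
    {"jaw":0,"delta_pos":[0.1,-0.3,14.3],"delta_rot":[0,0,0]},
    {"jaw":0,"delta_pos":[0.1,-0.3,14.3],"delta_rot":[0,0,0]},
    {"jaw":0,"delta_pos":[0.1,-0.3,14.3],"delta_rot":[0,0,0]},
    {"jaw":0,"delta_pos":[0.1,-0.3,14.3],"delta_rot":[0,0,0]},
    {"jaw":0,"delta_pos":[0.1,-0.3,14.3],"delta_rot":[0,0,0]}
  ]
}}

```text
time_s: 15.45
ee_pos: [0.4594, -0.02, 0.0067]
tcp_rot: [0.001, 0.185, 0.983, 0.0]
contact_force: [-0.5, 0.6, 4.7]
finger_gap: 0.0114
finger_force: 29.8
```

```bash
python3 g.py 659,53,100,186.4
```

```text
659,53,100,186.4 [-15.94, 14.08, -9.3] [0.0, 0.1, -27.8]
```

Emit:
{"api": "apply_moves", "payload": {
  "series": [
    {"jaw":0,"delta_pos":[0,0,-2],"delta_rot":[0,0,0]},
    {"jaw":0,"delta_pos":[0,0,-6],"delta_rot":[0,0,0]},
    {"jaw":0,"delta_pos":[0,0,-9.3],"delta_rot":[0,0,0]},
    {"jaw":0,"delta_pos":[-15.9,14.1,-9.3],"delta_rot":[0,0,-27.8]},
    {"jaw":0,"delta_pos":[-15.9,14.1,-9.3],"delta_rot":[0,0,-27.8]},
    {"jaw":0,"delta_pos":[-15.9,14.1,-9.3],"delta_rot":[0,0,-27.8]},
    {"jaw":0,"delta_pos":[-15.9,14.1,-9.3],"delta_rot":[0,0,-27.8]},
    {"jaw":0,"delta_pos":[-15.9,14.1,-9.3],"delta_rot":[0,0,-27.8]},
    {"jaw":0,"delta_pos":[-15.9,14.1,-9.3],"delta_rot":[0,0,-27.8]},
    {"jaw":0,"delta_pos":[-15.9,14.1,-9.3],"delta_rot":[0,0,-27.8]},
    {"jaw":0,"delta_pos":[-15.9,14.1,-9.3],"delta_rot":[0,0,-27.8]},
    {"jaw":0,"delta_pos":[-15.9,14.1,-9.3],"delta_rot":[0,0,-27.8]}
  ]
}}

```text
time_s: 16.65
ee_pos: [0.6565, 0.0529, 0.0986]
tcp_rot: [-0.001, -0.056, 0.998, -0.0]
contact_force: [0.6, -0.2, 0.5]
finger_gap: 0.0113
finger_force: 29.5
```

```bash
python3 - <<'E'
from g import *
wrist("w9");p,r,s=pose();print(p,s["finger_gap"],go(659,53,13,186.4))
E
```

```text
yellow_tube_1 0.82 [677. -70.  20.]
yellow_tube_1 0.6 [663. -38.  22.]
purple_tube 0.66 [635.  46. 103.]
[0.6575893  0.05310868 0.09906528] 0.011239972545258246 (array([-0.14, -0.03,  8.61]), array([-0.,  0.,  0.]))
```

View pics/w9.png

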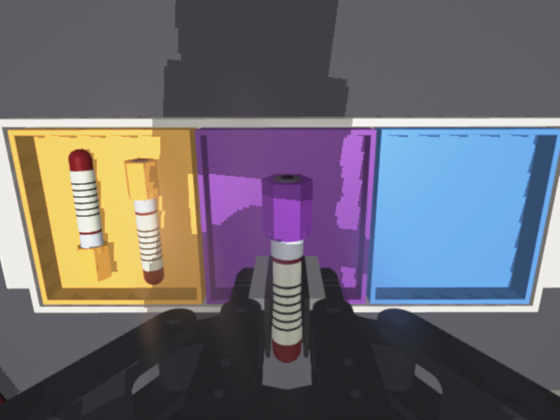

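The purple tube is held in line at (287,176–360), centred over the purple tray (columns 205–372). Lower it.

Emit:
{"api": "apply_moves", "payload": {
  "series": [
    {"jaw":0,"delta_pos":[-0.1,0,3],"delta_rot":[0,0,0]},
    {"jaw":0,"delta_pos":[-0.1,0,6],"delta_rot":[0,0,0]},
    {"jaw":0,"delta_pos":[-0.1,0,7.4],"delta_rot":[0,0,0]},
    {"jaw":0,"delta_pos":[-0.1,0,8.1],"delta_rot":[0,0,0]},
    {"jaw":0,"delta_pos":[-0.1,0,8.5],"delta_rot":[0,0,0]},
    {"jaw":0,"delta_pos":[-0.1,0,8.7],"delta_rot":[0,0,0]},
    {"jaw":0,"delta_pos":[-0.1,0,8.75],"delta_rot":[0,0,0]},
    {"jaw":0,"delta_pos":[-0.1,0,8.75],"delta_rot":[0,0,0]}
  ]
}}

```text
time_s: 17.65
ee_pos: [0.66, 0.0535, 0.0138]
tcp_rot: [0.001, -0.056, 0.998, -0.0]
contact_force: [-2.6, -0.9, 4.8]
finger_gap: 0.0114
finger_force: 29.9
```

Emit:
{"api": "apply_moves", "payload": {
  "series": [
    {"jaw":0.25,"delta_pos":[0,0,0],"delta_rot":[0,0,0]},
    {"jaw":0.25,"delta_pos":[0,0,0],"delta_rot":[0,0,0]},
    {"jaw":0.25,"delta_pos":[0,0,0],"delta_rot":[0,0,0]},
    {"jaw":0.25,"delta_pos":[0,0,-1],"delta_rot":[0,0,0]},
    {"jaw":0.25,"delta_pos":[0,0,-3],"delta_rot":[0,0,0]},
    {"jaw":0.25,"delta_pos":[0,0,-6],"delta_rot":[0,0,0]},
    {"jaw":0.5,"delta_pos":[0,0,-10],"delta_rot":[0,0,0]},
    {"jaw":1,"delta_pos":[0,0,-13],"delta_rot":[0,0,0]},
    {"jaw":1,"delta_pos":[0,0,-13.7],"delta_rot":[0,0,0]},
    {"jaw":1,"delta_pos":[0,0,-13.7],"delta_rot":[0,0,0]}
  ]
}}

```text
time_s: 18.65
ee_pos: [0.6604, 0.0536, 0.1507]
tcp_rot: [0.002, -0.056, 0.998, -0.0]
contact_force: [-0.0, 0.0, -0.5]
finger_gap: 0.078
finger_force: 0.0
```

```bash
python3 - <<'E'
from g import *
wrist("w10")
E
python3 g.py 431,-127,150,127.7
```

```text
yellow_tube_1 0.77 [661. -40.  22.]
yellow_tube_1 0.7 [677. -71.  23.]
purple_tube 0.68 [647.  47.  20.]
431,-127,150,127.7 [24.5, -15.4, -0.32] [-0.1, -0.2, 58.7]
```

Purple is down (network z 20 mm, same as the yellows). Next is blue.

Emit:
{"api": "apply_moves", "payload": {
  "series": [
    {"jaw":1,"delta_pos":[24.5,-15.4,0],"delta_rot":[0,0,58.7]},
    {"jaw":1,"delta_pos":[24.5,-15.4,0],"delta_rot":[0,0,58.7]},
    {"jaw":1,"delta_pos":[24.5,-15.4,0],"delta_rot":[0,0,58.7]},
    {"jaw":1,"delta_pos":[24.5,-15.4,0],"delta_rot":[0,0,58.7]},
    {"jaw":1,"delta_pos":[24.5,-15.4,0],"delta_rot":[0,0,58.7]},
    {"jaw":1,"delta_pos":[24.5,-15.4,0],"delta_rot":[0,0,58.7]},
    {"jaw":1,"delta_pos":[24.5,-15.4,0],"delta_rot":[0,0,58.7]},
    {"jaw":1,"delta_pos":[24.5,-15.4,0],"delta_rot":[0,0,58.7]},
    {"jaw":1,"delta_pos":[24.5,-15.4,0],"delta_rot":[0,0,58.7]},
    {"jaw":1,"delta_pos":[24.5,-15.4,0],"delta_rot":[0,0,58.7]},
    {"jaw":1,"delta_pos":[24.5,-15.4,0],"delta_rot":[0,0,58.7]}
  ]
}}

```text
time_s: 19.95
ee_pos: [0.4332, -0.1264, 0.148]
tcp_rot: [-0.0, 0.439, 0.898, 0.0]
contact_force: [-1.1, 0.2, 0.3]
finger_gap: 0.0848
finger_force: 0.0
```

```bash
python3 - <<'E'
from g import *
im,T=wrist("w11");b=near(T,im,(431,-127));print(b,pose()[0]);print(go(*b[1],4,b[2]),go(431,-127,4,127.7))
E
```

```text
yellow_tube_1 0.8 [655. -73.  18.]
yellow_tube_1 0.71 [630. -49.  19.]
blue_tube_1 0.82 [ 422. -119.   12.]
blue_tube_1 0.73 [ 456. -304.   11.]
(np.float64(2.5221027517499373), array([ 431.8, -129.4]), np.float64(128.9), np.float64(83.8)) [ 0.43296364 -0.12662334  0.14819011]
(array([-0.15, -0.26, 14.42]), array([-0. , -0. , -1.1])) (array([ 0.09, -0.18, 14.42]), array([-0. , -0. ,  0.1]))
```

Emit:
{"api": "apply_moves", "payload": {
  "series": [
    {"jaw":1,"delta_pos":[-0.1,-0.2,4],"delta_rot":[0,0,-0.5]},
    {"jaw":1,"delta_pos":[-0.1,-0.2,8],"delta_rot":[0,0,-0.5]},
    {"jaw":1,"delta_pos":[-0.1,-0.2,11],"delta_rot":[0,0,-0.5]},
    {"jaw":1,"delta_pos":[-0.1,-0.2,13],"delta_rot":[0,0,-0.5]},
    {"jaw":1,"delta_pos":[-0.1,-0.2,14],"delta_rot":[0,0,-0.5]},
    {"jaw":0.5,"delta_pos":[-0.1,-0.2,14.3],"delta_rot":[0,0,-0.5]},
    {"jaw":0,"delta_pos":[-0.1,-0.2,14.3],"delta_rot":[0,0,-0.5]},
    {"jaw":0,"delta_pos":[-0.1,-0.2,14.3],"delta_rot":[0,0,-0.5]},
    {"jaw":0,"delta_pos":[-0.1,-0.2,14.3],"delta_rot":[0,0,-0.5]},
    {"jaw":0,"delta_pos":[-0.1,-0.2,14.3],"delta_rot":[0,0,-0.5]},
    {"jaw":0,"delta_pos":[-0.1,-0.2,14.3],"delta_rot":[0,0,-0.5]}
  ]
}}

```text
time_s: 21.25
ee_pos: [0.4326, -0.1293, 0.0062]
tcp_rot: [0.001, 0.437, 0.9, 0.0]
contact_force: [-0.9, 0.5, 5.0]
finger_gap: 0.0112
finger_force: 30.2
```

```bash
python3 g.py 649,139.5,100,186.4
```

```text
649,139.5,100,186.4 [7.71, 33.64, -9.36] [0.0, 0.1, -58.2]
```

Emit:
{"api": "apply_moves", "payload": {
  "series": [
    {"jaw":0,"delta_pos":[0,0,-2],"delta_rot":[0,0,0]},
    {"jaw":0,"delta_pos":[0,0,-6],"delta_rot":[0,0,0]},
    {"jaw":0,"delta_pos":[0,0,-9.4],"delta_rot":[0,0,0]},
    {"jaw":0,"delta_pos":[7.7,33.6,-9.4],"delta_rot":[0,0,-58.2]},
    {"jaw":0,"delta_pos":[7.7,33.6,-9.4],"delta_rot":[0,0,-58.2]},
    {"jaw":0,"delta_pos":[7.7,33.6,-9.4],"delta_rot":[0,0,-58.2]},
    {"jaw":0,"delta_pos":[7.7,33.6,-9.4],"delta_rot":[0,0,-58.2]},
    {"jaw":0,"delta_pos":[7.7,33.6,-9.4],"delta_rot":[0,0,-58.2]},
    {"jaw":0,"delta_pos":[7.7,33.6,-9.4],"delta_rot":[0,0,-58.2]},
    {"jaw":0,"delta_pos":[7.7,33.6,-9.4],"delta_rot":[0,0,-58.2]},
    {"jaw":0,"delta_pos":[7.7,33.6,-9.4],"delta_rot":[0,0,-58.2]},
    {"jaw":0,"delta_pos":[7.7,33.6,-9.4],"delta_rot":[0,0,-58.2]}
  ]
}}

```text
time_s: 22.45
ee_pos: [0.6478, 0.1403, 0.0987]
tcp_rot: [-0.001, -0.057, 0.998, -0.0]
contact_force: [0.0, 0.3, -0.8]
finger_gap: 0.0114
finger_force: 29.8
```

```bash
python3 - <<'E'
from g import *
wrist("w12");p,r,s=pose();print(p,s["finger_gap"],go(649,139.5,13,186.4))
E
```

```text
yellow_tube_1 0.78 [673. -36.  18.]
blue_tube_1 0.56 [628. 138. 107.]
purple_tube 0.75 [647.  47.  21.]
[0.64691806 0.13809015 0.09899152] 0.01141944784214076 (array([-0.24,  0.12,  8.6 ]), array([-0. , -0.1, -0.1]))
```

View pics/w12.png

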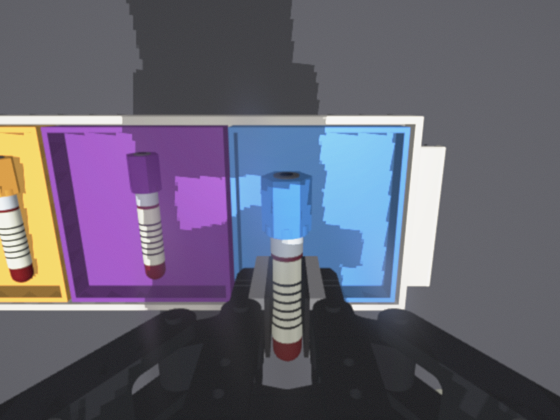

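The blue tube is in line at column 287, about 19 mm left of the blue tray's middle. The purple tube lies flat at (150,215). Lower it.

Emit:
{"api": "apply_moves", "payload": {
  "series": [
    {"jaw":0,"delta_pos":[-0.2,0,3],"delta_rot":[0,0,0]},
    {"jaw":0,"delta_pos":[-0.2,0,6],"delta_rot":[0,0,0]},
    {"jaw":0,"delta_pos":[-0.2,0,7.4],"delta_rot":[0,0,0]},
    {"jaw":0,"delta_pos":[-0.2,0,8.1],"delta_rot":[0,0,0]},
    {"jaw":0,"delta_pos":[-0.2,0,8.5],"delta_rot":[0,0,0]},
    {"jaw":0,"delta_pos":[-0.2,0,8.7],"delta_rot":[0,0,0]},
    {"jaw":0,"delta_pos":[-0.2,0,8.75],"delta_rot":[0,0,0]},
    {"jaw":0,"delta_pos":[-0.2,0,8.75],"delta_rot":[0,0,0]}
  ]
}}

```text
time_s: 23.45
ee_pos: [0.651, 0.1397, 0.0133]
tcp_rot: [0.001, -0.056, 0.998, -0.0]
contact_force: [-2.2, -1.4, 4.4]
finger_gap: 0.0114
finger_force: 30.2
```

Emit:
{"api": "apply_moves", "payload": {
  "series": [
    {"jaw":0.25,"delta_pos":[0,0,0],"delta_rot":[0,0,0]},
    {"jaw":0.25,"delta_pos":[0,0,0],"delta_rot":[0,0,0]},
    {"jaw":0.25,"delta_pos":[0,0,0],"delta_rot":[0,0,0]},
    {"jaw":0.25,"delta_pos":[0,0,-1],"delta_rot":[0,0,0]},
    {"jaw":0.25,"delta_pos":[0,0,-3],"delta_rot":[0,0,0]},
    {"jaw":0.25,"delta_pos":[0,0,-6],"delta_rot":[0,0,0]},
    {"jaw":0.5,"delta_pos":[0,0,-10],"delta_rot":[0,0,0]},
    {"jaw":1,"delta_pos":[0,0,-13],"delta_rot":[0,0,0]},
    {"jaw":1,"delta_pos":[0,0,-13.7],"delta_rot":[0,0,0]},
    {"jaw":1,"delta_pos":[0,0,-13.7],"delta_rot":[0,0,0]}
  ]
}}

```text
time_s: 24.45
ee_pos: [0.6515, 0.14, 0.1513]
tcp_rot: [0.002, -0.056, 0.998, 0.0]
contact_force: [0.1, 0.1, -0.0]
finger_gap: 0.0781
finger_force: 0.0
```

```bash
python3 - <<'E'
from g import *
wrist("w13")
E
python3 g.py 440,-296,150,143
```

```text
yellow_tube_1 0.89 [663. -36.  20.]
yellow_tube_1 0.63 [686. -68.  19.]
blue_tube_1 0.61 [636. 139.  22.]
blue_tube_1 0.39 [671. -41.   9.]
purple_tube 0.95 [646.  48.  23.]
440,-296,150,143 [25.58, -40.94, -0.25] [-0.1, -0.2, 43.4]
```

Emit:
{"api": "apply_moves", "payload": {
  "series": [
    {"jaw":1,"delta_pos":[25.6,-40.9,0],"delta_rot":[0,0,43.4]},
    {"jaw":1,"delta_pos":[25.6,-40.9,0],"delta_rot":[0,0,43.4]},
    {"jaw":1,"delta_pos":[25.6,-40.9,0],"delta_rot":[0,0,43.4]},
    {"jaw":1,"delta_pos":[25.6,-40.9,0],"delta_rot":[0,0,43.4]},
    {"jaw":1,"delta_pos":[25.6,-40.9,0],"delta_rot":[0,0,43.4]},
    {"jaw":1,"delta_pos":[25.6,-40.9,0],"delta_rot":[0,0,43.4]},
    {"jaw":1,"delta_pos":[25.6,-40.9,0],"delta_rot":[0,0,43.4]},
    {"jaw":1,"delta_pos":[25.6,-40.9,0],"delta_rot":[0,0,43.4]},
    {"jaw":1,"delta_pos":[25.6,-40.9,0],"delta_rot":[0,0,43.4]},
    {"jaw":1,"delta_pos":[25.6,-40.9,0],"delta_rot":[0,0,43.4]},
    {"jaw":1,"delta_pos":[25.6,-40.9,0],"delta_rot":[0,0,43.4]},
    {"jaw":1,"delta_pos":[25.6,-40.9,0],"delta_rot":[0,0,43.4]}
  ]
}}

```text
time_s: 25.85
ee_pos: [0.4403, -0.2952, 0.1473]
tcp_rot: [-0.001, 0.318, 0.948, 0.001]
contact_force: [0.0, 1.0, 0.5]
finger_gap: 0.0855
finger_force: 0.0
```

```bash
python3 - <<'E'
from g import *
im,T=wrist("w14");b=near(T,im,(440,-296));print(b,pose()[0]);print(go(*b[1],4,b[2]),go(440,-296,4,143))
E
```

```text
blue_tube_1 0.6 [ 442. -296.   11.]
(np.float64(0.14812606879131138), array([ 439.9, -296. ]), np.float64(142.2), np.float64(88.1)) [ 0.44172163 -0.29393742  0.14817127]
(array([ 0.  , -0.28, 14.42]), array([ 0. , -0.1,  0.9])) (array([-1.000e-02, -2.700e-01,  1.442e+01]), array([ 0. , -0.1,  0.1]))
```

Emit:
{"api": "apply_moves", "payload": {
  "series": [
    {"jaw":1,"delta_pos":[0,-0.2,4],"delta_rot":[0,0,0.5]},
    {"jaw":1,"delta_pos":[0,-0.2,8],"delta_rot":[0,0,0.5]},
    {"jaw":1,"delta_pos":[0,-0.2,11],"delta_rot":[0,0,0.5]},
    {"jaw":1,"delta_pos":[0,-0.2,13],"delta_rot":[0,0,0.5]},
    {"jaw":1,"delta_pos":[0,-0.2,14],"delta_rot":[0,0,0.5]},
    {"jaw":0.5,"delta_pos":[0,-0.2,14.3],"delta_rot":[0,0,0.5]},
    {"jaw":0,"delta_pos":[0,-0.2,14.3],"delta_rot":[0,0,0.5]},
    {"jaw":0,"delta_pos":[0,-0.2,14.3],"delta_rot":[0,0,0.5]},
    {"jaw":0,"delta_pos":[0,-0.2,14.3],"delta_rot":[0,0,0.5]},
    {"jaw":0,"delta_pos":[0,-0.2,14.3],"delta_rot":[0,0,0.5]},
    {"jaw":0,"delta_pos":[0,-0.2,14.3],"delta_rot":[0,0,0.5]}
  ]
}}

```text
time_s: 27.15
ee_pos: [0.4409, -0.2976, 0.0068]
tcp_rot: [0.001, 0.321, 0.947, -0.0]
contact_force: [0.4, 1.5, 4.6]
finger_gap: 0.0116
finger_force: 29.8
```

```bash
python3 g.py 645.5,179,100,186.4
```

```text
645.5,179,100,186.4 [12.75, 50.27, -9.34] [-0.0, 0.1, -43.9]
```

Emit:
{"api": "apply_moves", "payload": {
  "series": [
    {"jaw":0,"delta_pos":[0,0,-2],"delta_rot":[0,0,0]},
    {"jaw":0,"delta_pos":[0,0,-6],"delta_rot":[0,0,0]},
    {"jaw":0,"delta_pos":[0,0,-9.3],"delta_rot":[0,0,0]},
    {"jaw":0,"delta_pos":[12.7,50.3,-9.3],"delta_rot":[0,0,-43.9]},
    {"jaw":0,"delta_pos":[12.7,50.3,-9.3],"delta_rot":[0,0,-43.9]},
    {"jaw":0,"delta_pos":[12.7,50.3,-9.3],"delta_rot":[0,0,-43.9]},
    {"jaw":0,"delta_pos":[12.7,50.3,-9.3],"delta_rot":[0,0,-43.9]},
    {"jaw":0,"delta_pos":[12.7,50.3,-9.3],"delta_rot":[0,0,-43.9]},
    {"jaw":0,"delta_pos":[12.7,50.3,-9.3],"delta_rot":[0,0,-43.9]},
    {"jaw":0,"delta_pos":[12.7,50.3,-9.3],"delta_rot":[0,0,-43.9]},
    {"jaw":0,"delta_pos":[12.7,50.3,-9.3],"delta_rot":[0,0,-43.9]},
    {"jaw":0,"delta_pos":[12.7,50.3,-9.3],"delta_rot":[0,0,-43.9]}
  ]
}}

```text
time_s: 28.35
ee_pos: [0.6187, 0.1182, 0.0989]
tcp_rot: [0.0, -0.056, 0.998, -0.0]
contact_force: [-0.0, -1.3, -0.1]
finger_gap: 0.0113
finger_force: 29.5
```

```bash
python3 g.py 645.5,179,100,186.4
```

```text
645.5,179,100,186.4 [-3.35, 5.74, -0.11] [-0.0, 0.0, 0.0]
```

Emit:
{"api": "apply_moves", "payload": {
  "series": [
    {"jaw":0,"delta_pos":[-3.3,5.7,0],"delta_rot":[0,0,0]},
    {"jaw":0,"delta_pos":[-3.3,5.7,0],"delta_rot":[0,0,0]},
    {"jaw":0,"delta_pos":[-3.3,5.7,0],"delta_rot":[0,0,0]},
    {"jaw":0,"delta_pos":[-3.3,5.7,0],"delta_rot":[0,0,0]}
  ]
}}

```text
time_s: 28.75
ee_pos: [0.6437, 0.1758, 0.0982]
tcp_rot: [-0.001, -0.056, 0.998, -0.001]
contact_force: [-0.6, -0.3, 0.3]
finger_gap: 0.0117
finger_force: 29.5
```

```bash
python3 - <<'E'
from g import *
wrist("w15");p,r,s=pose();print(p,s["finger_gap"],go(645.5,179,13,186.4))
E
```

```text
blue_tube_1 0.84 [638. 172. 106.]
blue_tube_1 0.76 [637. 141.  21.]
purple_tube 0.92 [645.  51.  20.]
[0.64405518 0.17470831 0.09861294] 0.011267168752228773 (array([-0.2 ,  0.41,  8.56]), array([-0. , -0.1, -0.1]))
```

View pics/w15.png

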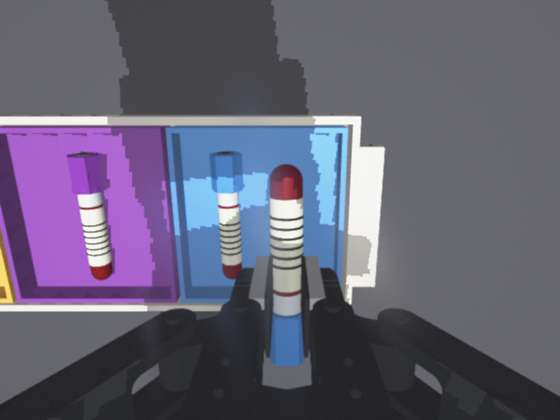

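The last blue is in line (287, tip at row 165) and about 3 mm toward the robot, which I correct here. Its neighbour lies flat at (230,215).

Emit:
{"api": "apply_moves", "payload": {
  "series": [
    {"jaw":0,"delta_pos":[-0.4,0.3,3],"delta_rot":[0,0,0]},
    {"jaw":0,"delta_pos":[-0.4,0.3,6],"delta_rot":[0,0,0]},
    {"jaw":0,"delta_pos":[-0.4,0.3,7.4],"delta_rot":[0,0,0]},
    {"jaw":0,"delta_pos":[-0.4,0.3,8.1],"delta_rot":[0,0,0]},
    {"jaw":0,"delta_pos":[-0.4,0.3,8.5],"delta_rot":[0,0,0]},
    {"jaw":0,"delta_pos":[-0.4,0.3,8.7],"delta_rot":[0,0,0]},
    {"jaw":0,"delta_pos":[-0.4,0.3,8.75],"delta_rot":[0,0,0]},
    {"jaw":0,"delta_pos":[-0.4,0.3,8.75],"delta_rot":[0,0,0]}
  ]
}}

```text
time_s: 29.75
ee_pos: [0.6492, 0.1801, 0.0139]
tcp_rot: [0.001, -0.056, 0.998, 0.0]
contact_force: [-3.4, -1.0, 4.2]
finger_gap: 0.0113
finger_force: 29.9
```

Emit:
{"api": "apply_moves", "payload": {
  "series": [
    {"jaw":0.25,"delta_pos":[0,0,0],"delta_rot":[0,0,0]},
    {"jaw":0.25,"delta_pos":[0,0,0],"delta_rot":[0,0,0]},
    {"jaw":0.25,"delta_pos":[0,0,0],"delta_rot":[0,0,0]},
    {"jaw":0.25,"delta_pos":[0,0,-1],"delta_rot":[0,0,0]},
    {"jaw":0.25,"delta_pos":[0,0,-3],"delta_rot":[0,0,0]},
    {"jaw":0.25,"delta_pos":[0,0,-6],"delta_rot":[0,0,0]},
    {"jaw":0.5,"delta_pos":[0,0,-10],"delta_rot":[0,0,0]},
    {"jaw":1,"delta_pos":[0,0,-14],"delta_rot":[0,0,0]},
    {"jaw":1,"delta_pos":[4,0,-18],"delta_rot":[0,0,0]},
    {"jaw":1,"delta_pos":[6,0,-20],"delta_rot":[0,0,0]},
    {"jaw":1,"delta_pos":[6,0,-20],"delta_rot":[0,0,0]}
  ]
}}

```text
time_s: 30.85
ee_pos: [0.5891, 0.1739, 0.2169]
tcp_rot: [0.004, -0.056, 0.998, 0.001]
contact_force: [0.8, 0.3, 0.4]
finger_gap: 0.0852
finger_force: 0.0
```

```bash
python3 - <<'E'
from g import *
a=ctrl.snapshot("scene")[120:330,120:470];b=wrist("w16")[0]
cv2.imwrite("pics/fin.png",np.vstack([cv2.resize(a,(500,300),interpolation=3),cv2.resize(b[:300],(500,268))])[:,:,::-1])
E
```

```text
yellow_tube_1 0.6 [677. -70.  19.]
blue_tube_1 0.87 [651. 178.  20.]
blue_tube_1 0.66 [639. 137.  22.]
purple_tube 0.64 [656.  39.   9.]
purple_tube 0.19 [651. 177.  19.]
```

View pics/fin.png

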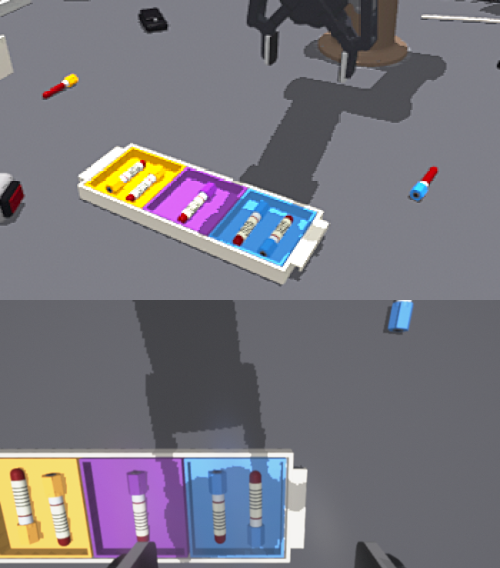

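The scene half shows both yellows, the purple and both blues flat in their own trays. The bare tubes at (60,87) and (424,184) have not been touched.

```bash
python3 -c "
from cell import ctrl
print(ctrl.job_done())"
```

```text
the job is handed in; nothing more can be done
None
```

The job is handed in: all five labelled tubes lie flat in the trays matching their cap colours, and the two unlabelled tubes were left where they lay (about 31 s of robot time).

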